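# Put the amber bottle in the bay and latch the gate

### The job

Stand the large amber bottle that is out on the bench upright inside the open-topped bottle bay, then swing the bay's gate shut and press it until its sprung latch tongue has ridden over the strike pin and snapped in behind it, so that the gate stays shut by itself. The gate is brittle, so press only as hard as the latch needs, and leave the jar, the beaker and the tape roll where they are.

Things in the scene. Friction and masses are not known exactly. Their poses are not given: they have to be found in the camera images.
- bottle_mid (a point): Centre (half-way up) of the loose large amber screw-cap bottle that is to go in the bay: 54 mm diameter, 105 mm tall, round body up to about 75 mm above its foot, 0.14 kg. It stands alone on the near right part of the bench, well in front of the two smaller amber bottles at the back. z axis up along the bottle.
- bay: White open-topped bottle bay, fixed to the bench; origin at bench height, x axis from the gate (front) to the back wall, y to the left, z up. Inside x -70 to +70 mm, y -110 to +100 mm; walls 6 mm thick, tops 92 mm above the bench; hinge post (front left) 102 mm, strike post (front right) 98 mm high. The shut gate and the buffer arm behind it take up the front 30 mm, so stand the bottle in the middle.
- bay_floor (a point): Point of the bay's inner floor right above the bay's origin, 4 mm above the bench. The strike post at the bay's front right carries an upright steel pin and, behind it, a hard buffer; its slotted foot may be set up to 16 mm nearer the front or the back from one run to the next. This is not measured: where the latch snaps and the gate stops must be felt.
- gate_hinge (a point): Point on the gate's upright hinge axis, at the gate's half height (49 mm above the bench), at the bay's front left: 80 mm in front of and 90 mm left of the bay's origin. Its axes turn with the gate: y points from the free edge to the hinge, x points through the gate from its outer to its inner face.
- push_plate (a point): Centre of the steel push plate (34 x 60 mm) on the gate's outer face, 130 mm from the hinge axis, 6 mm outside the gate's middle plane, 49 mm above the bench. Panel 10 mm thick, 9 to 89 mm above the bench, to 165 mm from the hinge. Axes as gate_hinge: x is the way to push. Latching takes 5 to 8 N here; the force falls off as the tongue's tip passes the pin, some 3 to 5 mm before the snap.
- gate (a joint): Gate angle in rad: 0 = square across the front, positive = open towards the robot (at most 1.3). A weak hinge spring swings the unlatched gate back open to 0.5 or more. The tongue meets the pin at 0.02 to 0.2, depending on the strike's setting, and snaps in about 0.1 further on (at -0.09 to +0.1); 2 to 4 mm of travel past the snap is the hard buffer. Over 12 N of pressing breaks the gate.
- tongue (a joint): How far the sprung steel tongue at the gate's free edge is pushed back into the gate, in m: 0 = fully out (it then stands out 12 mm), about 0.007 to 0.009 as it rides over the pin, 0.0115 at most; back to 0 once it has snapped in. 20 mm high, centred 49 mm above the bench, sloped on the inner side, flat on the outer side.
- jar: Bystander: screw-lid sample jar, 63 mm diameter, 72 mm tall, to the right of the bay; origin under its centre.
- beaker: Bystander: glass beaker, 72 mm diameter, 92 mm tall, to the left of the bay; origin under its centre.
- tape: Bystander: roll of tape lying flat, 96 mm diameter, 25 mm high, left of the bay; origin under its centre.
Things that resemble listed ones, but are neither listed nor needed, are in the scene too. Leave any purple, turquoise or yellow look-alike of the part that bears bottle_mid alone.

How it is judged:
On the way:
1. the bottle stands upright on the floor of the bay (x of bottle_mid in the frame of bay between -0.062 and 0.062 m and y of bottle_mid in the frame of bay between -0.1 and 0.09 m and z of bottle_mid in the frame of bay below 0.062 m and angle between bottle_mid's own z axis and vertical below 0.15 rad), for 0.2 s.
At the end, for the whole second after the job is handed in: The released gate stays latched: gate angle below 0.2 rad with the tongue sprung out again (pushed back less than 1.5 mm), and the bottle stands on the bay's floor between its walls, within 0.15 rad of upright (all of step 1 and value of joint gate below 0.2 rad and value of joint tongue below 0.0015 m); the robot touches nothing.
It fails at once if the robot presses on the gate with more than 12 N (contact force between any of the fingers, the arm and gate above 12 N).
It fails at once if the bottle is knocked over (angle between bottle_mid's own z axis and vertical above 0.8 rad).
It fails at once if the jar, the beaker or the tape roll is shifted by more than 25 mm (distance of any of jar, beaker, tape from where it was at the start of the episode above 0.025 m).
It also fails if it takes over 70 s, if anything falls off the work surface, if the arm or the gripper's body presses on something with over 40 N, if the wrist force passes 120 N, or if a joint passes its speed limit or range.

### The arm

A 7-joint arm with a two-finger parallel gripper is mounted at the origin on a cart in front of the work surface, level with it; the furniture and walls round the work are solid. World frame = base frame: x ahead of the robot, y to its left, z up, the work surface at z = 0. Lengths are in m, angles in rad, forces in N, time in s.
With the tool pointing down it reaches from about 0.425 to 0.925 m from the base axis. Payload 6.8 kg.
Tool frame: the origin (TCP) lies at the very end of the fingers, on their centre line; the grasp point (between the pads) lies 19 mm behind it; z points along the fingers, y is the direction in which the jaws open and shut (so a half turn about z gives the same grasp; the last joint's range is limited). The gripper opens to 85 mm and grips with 20 to 120 N. Pads are 22 mm wide; open, the fingers measure 114 mm over their backs; the gripper's body (76 mm by 85 mm) begins 54 mm behind the grasp point. The pads swing forward as they close: fully open they stand 13 mm farther back than shut.
Start: joints at [1.079, 0.477, 0.022, 1.555, -0.011, 1.109, -0.083], TCP at [0.253, -0.626, 0.231] pointing down, gripper open.
Joint ranges: [-2.96, 2.96], [-0.34, 2.1], [-1.41, 1.46], [0.24, 2.44], [-1.37, 4.51], [0.17, 1.92], [-2.96, 2.96]. Speed limits (rad/s): [2.39, 2.39, 3.14, 3.14, 3.14, 3.14, 3.14].

### API

Orientations are given as a unit quaternion [w, x, y, z].
In Python, from station import bot gives the robot as it stands.
- The arm moves only by the tool move_arm, never from a script. Its argument "commands" is text: rows parted by semicolons, each of 7 numbers parted by spaces: the opening, from 0 (shut) to 1 (fully open), then the shift along the tool's x, y, z in cm, then the turn, a rotation vector about the tool's x, y, z in degrees. In form: gripper tx ty tz rx ry rz; .... A call has 1 to 12 rows; each row shifts and turns the commanded pose from where the row before left it, along the tool's axes as they then stand; what a row does not reach is not made up. A row lasts 1/12 s, in which the tool goes at most 41.7 mm and 7.16 degrees, less where a joint would pass 70% of its speed; a pose out of reach is approached as far as the arm can. A call with a gripper value outside its range is refused whole. The fingers move at their own pace and stop on an object; "force" is the grip in N (left out, the last holds). Time passes only in rows, so rows that do not move let the fingers close. It gives the time, the measured TCP pose, the force and the opening at its end, in the units of the state.
- bot.get_obs(): the state, without advancing time (a new reading comes with each control period).
- bot.read_camera(name): name is "scene" or "top" or "wrist"; returns a dict with "img" (400x640x3 uint8, red, green, blue), "K" (3x3 intrinsics, pixels), "rvec" (rotation vector, rad) and "tvec" (3), from world to camera coordinates, as OpenCV has them; the wrist camera has in their place "hand_eye" (4x4, takes a point from camera to tool coordinates, whose origin is the TCP and whose axes are the flange's). Camera axes: x right, y down, z forward; pixel columns grow to the right and rows downward; lengths in m; the calibration is good to about 2 mm. A picture is of the moment at which its call begins: read the wrist's pose just before it. There is no depth.
- bot.hand_in(): hands the job in, once; it reports no verdict.
The state is a dict: "t": time; "q": joint angles; "joint_vel": joint speeds; "joint_torque": joint torques, N m; "eef_pos": TCP position; "tool_rot": TCP orientation; "contact_force": force on the tool from outside, world axes, zero at the start; "torque": the same for the moment, N m; "gripper_width": opening from 0.0 (shut) to 1.0 (fully open).
Only numpy, scipy, OpenCV 4.12 (cv2) and the standard library are available. Lean on these libraries where they do the work, as an engineer would, in place of code of your own. Each camera call takes 0.05 s, during which the arm holds its last target. There are 200 camera calls.

## Working session

There is one attempt and no reset: what is moved stays moved. The work goes in short steps, Python scripts to look and compute and a tool call to move; the robot and the scene stay as the last step left them, time stands still between calls to the robot, and variables do not carry over. Pictures are saved under pics/ and viewed, about 8 in all and at most 12, crops included, and the job is handed in when it is done.

Besides the shell and the picture viewer there is one more tool, called after "Call:" by a JSON object that holds its "name" and its "arguments", one argument or row to a line. move_arm: Moves the arm, as the interface text tells. Its arguments: {"type":"object","properties":{"commands":{"type":"string"},"force":{"type":"number"}},"required":["commands"]}

```bash
mkdir -p pics
cat > h.py <<'E'
import numpy as np,cv2
from station import bot
from scipy.spatial.transform import Rotation as R
def snap(n,f=None,crop=None,s=1):
    c=bot.read_camera(n)
    im=c['img'][:,:,::-1]
    if f: 
        if crop: x0,y0,x1,y1=crop; im=im[y0:y1,x0:x1]
        cv2.imwrite('pics/'+f,cv2.resize(im,None,fx=s,fy=s,interpolation=cv2.INTER_CUBIC))
    return c
def ext(c,o=None):
    if 'rvec' in c: 
        Rm=cv2.Rodrigues(np.array(c['rvec'],float))[0]; return Rm,np.array(c['tvec'],float).ravel()
    T=np.eye(4);q=o['tool_rot'];T[:3,:3]=R.from_quat([q[1],q[2],q[3],q[0]]).as_matrix();T[:3,3]=o['eef_pos']
    M=np.linalg.inv(T@np.array(c['hand_eye']));return M[:3,:3],M[:3,3]
def p2w(c,uv,z,o=None):
    Rm,t=ext(c,o);d=Rm.T@np.linalg.inv(np.array(c['K']))@np.array([uv[0],uv[1],1.]);C=-Rm.T@t
    return C+d*(z-C[2])/d[2]
def w2p(c,P,o=None):
    Rm,t=ext(c,o);p=np.array(c['K'])@(Rm@np.array(P,float)+t);return p[:2]/p[2]
E
python3 - <<'E'
from h import *
import pickle
a=snap('scene','s1.png',s=1.25);b=snap('top','t1.png',s=1.25)
pickle.dump((a,b),open('c.pkl','wb'))
for c in(a,b): Rm,t=ext(c);print(-Rm.T@t,c['K'][0][0])
o=bot.get_obs();print(o)
E
```

```text
[-0.32601453  0.68967422  1.26707575] 496.43393210232773
[0.41221205 0.04145773 1.73031872] 485.44004816529406
{'t': 0.1, 'q': array([ 1.07887561,  0.47772905,  0.02233856,  1.55633962, -0.01149043,
        1.109295  , -0.08309193]), 'joint_vel': array([-0.00045244, -0.00087457, -0.00131162, -0.00311822,  0.00077677,
       -0.00144172, -0.00145763]), 'joint_torque': array([ 3.61251448e-03, -5.97762966e+01,  1.61352754e+00, -2.81956816e+01,
        1.28341815e-02,  5.00995913e-03, -4.75085835e-05]), 'eef_pos': array([ 0.25255714, -0.62540262,  0.23042054]), 'tool_rot': array([-7.91913671e-04,  9.81637877e-01,  1.90752203e-01, -2.18200554e-04]), 'contact_force': array([-0.86396712, -0.02134665,  0.94726934]), 'torque': array([-0.03987926, -0.00797437,  0.03340266]), 'gripper_width': 1.001321235146221}
```

View pics/s1.png

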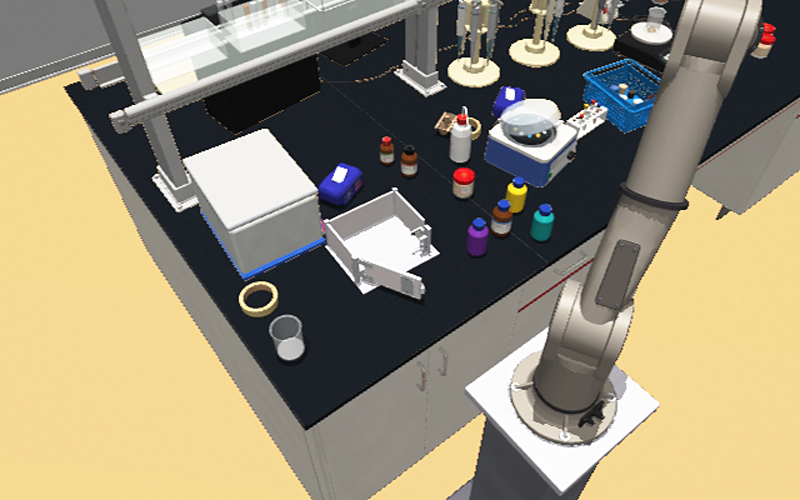

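View pics/t1.png

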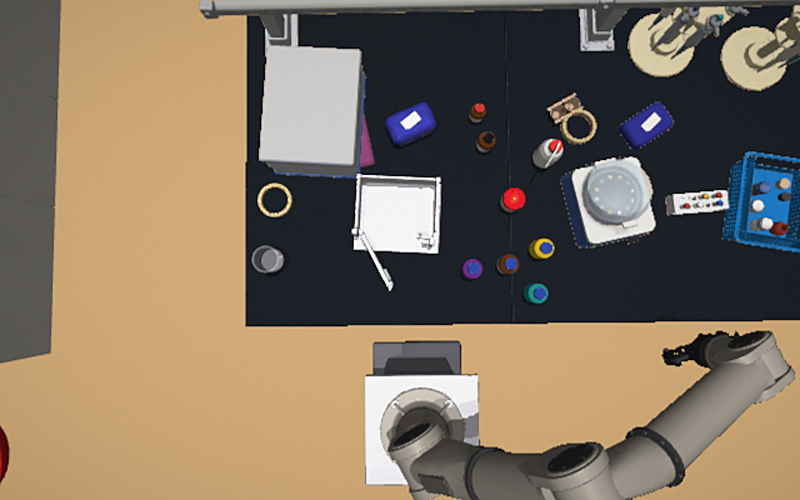

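The scene view shows four large bottles: purple (478,237), amber (502,217), yellow (516,195) and turquoise (543,222). The two small ambers stand at the back, at (387,150) and (409,160). In the top view the amber is at (508,264) and the bay at about (398,213), with its gate open towards the robot. I choose the amber at scene (502,217) / top (508,264) and check it in a close crop.

Run:
```python
from h import *
import pickle
a,b=pickle.load(open('c.pkl','rb'))
f=lambda c,x0,y0,x1,y1,s:cv2.resize(c['img'][y0:y1,x0:x1,::-1],None,fx=s,fy=s,interpolation=cv2.INTER_CUBIC)
A=f(b,270,130,450,250,4.4)   # top
cv2.imwrite('pics/c1.png',A)
# amber cap top at 105mm, from the top and scene
print(p2w(b,(508/1.25,264/1.25),.1),p2w(a,(503/1.25,204/1.25),.105))
for n,uv in dict(purple=(472,268),yellow=(542,248),turq=(537,293),jar=(513,200)).items(): print(n,p2w(b,np.array(uv)/1.25,.1 if n!='jar' else .07))
for uv in [(355,178),(440,178),(438,252),(357,233)]: print(p2w(b,np.array(uv)/1.25,.092))
```

```text
[ 0.4570748  -0.23749226  0.1       ] [ 0.45534102 -0.2418498   0.105     ]
purple [ 0.44768926 -0.14091105  0.1       ]
yellow [ 0.49872045 -0.32968929  0.1       ]
turq [ 0.37866569 -0.312656    0.1       ]
jar [ 0.6335921  -0.26107316  0.07      ]
[0.69758003 0.17154674 0.092     ]
[ 0.69400475 -0.06024716  0.092     ]
[ 0.49227767 -0.05108946  0.092     ]
[0.54690153 0.16737428 0.092     ]
```

View pics/c1.png

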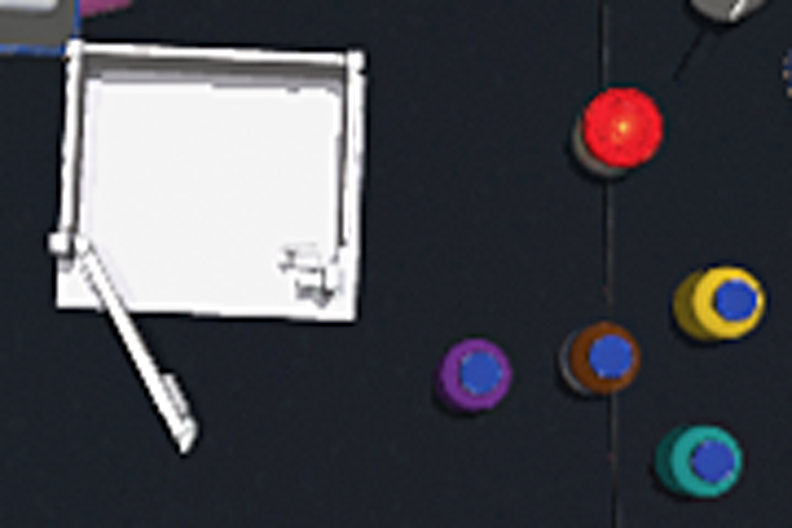

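The crop confirms the amber bottle with the blue cap at crop (611,356). Purple is at (480,372), yellow at (735,300) and turquoise at (712,461). The bay's back corners are at (70,42) and (363,52), and the hinge is near (80,243). The clear jaw axis for the grasp is roughly along world x.

Run:
```python
from h import *
import pickle
from scipy.optimize import least_squares
a,b=pickle.load(open('c.pkl','rb'))
cr=lambda u,v:np.array([270+(u+.5)/4.4-.5,130+(v+.5)/4.4-.5])
for n,uv in dict(amb=(611,356),pur=(480,372),yel=(735,300),turq=(712,461)).items(): print(n,p2w(b,cr(*uv),.105).round(4))
pts=[((.076,.106,.092),cr(70,42)),((.076,-.116,.092),cr(363,52)),((-.08,.09,.1),cr(76,243))]
sc=[((.076,.106,.092),(326,221)),((.076,-.116,.092),(430,229))]
def W(p,q):
    c,s=np.cos(p[2]),np.sin(p[2]);return [p[0]+c*q[0]-s*q[1],p[1]+s*q[0]+c*q[1],q[2]]
f=lambda p:np.concatenate([w2p(b,W(p,q))-uv for q,uv in pts])
r=least_squares(f,[.6,.06,0]);p=r.x;print(p,r.fun.round(2))
print('hinge',W(p,(-.08,.09,.05)))
g=[p2w(b,cr(*uv),.089) for uv in[(185,448),(85,245)]];print(g)
d=g[0]-g[1];print('gate angle',np.arctan2(-d[0],-d[1])+p[2])
for q in[(.076,.106,.092),(.076,-.116,.092),(-.08,.09,.102),(-.06,-.113,.098)]:print('scene*1.25',w2p(a,W(p,q))*1.25)
o=bot.get_obs();q=o['tool_rot'];print(R.from_quat([q[1],q[2],q[3],q[0]]).as_matrix().round(3))
```

```text
amb [ 0.4591 -0.2436  0.105 ]
pur [ 0.4483 -0.1441  0.105 ]
yel [ 0.5003 -0.3388  0.105 ]
turq [ 0.3787 -0.3176  0.105 ]
[ 0.62680234  0.06425636 -0.06406435] [ 0.31 -0.23 -1.26  0.63  0.94 -0.39]
hinge [np.float64(0.5527283050903662), np.float64(0.15919337396817196), 0.05]
[array([0.3936487 , 0.08103354, 0.089     ]), array([0.55074773, 0.15625223, 0.089     ])]
gate angle 1.0601894340819766
scene*1.25 [323.17422428 220.78910873]
scene*1.25 [393.47987162 188.34358374]
scene*1.25 [358.87408872 252.53797523]
scene*1.25 [420.84946777 216.24529703]
[[ 0.927  0.374 -0.001]
 [ 0.374 -0.927  0.001]
 [-0.    -0.002 -1.   ]]
```

Call:
{"name": "move_arm", "arguments": {
  "commands": "1 2 -1.7 0 0 0 0; 1 2.8 -2.3 0 0 0 0; 1 2.8 -2.3 0 0 0 0; 1 2.8 -2.3 0 0 0 0; 1 2.8 -2.3 0 0 0 0; 1 2.8 -2.3 0 0 0 0; 1 2.8 -2.3 0 0 0 0; 1 2.8 -2.3 0 0 0 0; 1 2.8 -2.3 0 0 0 0; 1 2.8 -2.3 0 0 0 0; 1 2.8 -2.3 0 0 0 0; 1 2.8 -2.3 0 0 0 0"
}}

```text
t: 1.1
eef_pos: [0.456, -0.251, 0.2311]
tool_rot: [-0.0, 0.982, 0.191, -0.0]
contact_force: [0.6, -0.2, -0.5]
gripper_width: 0.998
```

Call:
{"name": "move_arm", "arguments": {
  "commands": "1 0 0 0 0 0 -6; 1 0 0 0 0 0 -6; 1 0 0 0 0 0 -6; 1 0 0 0 0 0 -6; 1 0 0 0 0 0 -6; 1 0 0 0 0 0 -6; 1 0 0 0 0 0 -6; 1 0 0 0 0 0 -6; 1 0 0 0 0 0 -6; 1 0 0 0 0 0 -6; 1 0 0 0 0 0 0"
}}

```text
t: 2.02
eef_pos: [0.4555, -0.2527, 0.231]
tool_rot: [-0.0, 0.754, 0.657, -0.0]
contact_force: [0.5, -1.0, -0.6]
gripper_width: 0.996
```

```bash
cat >> h.py <<'E'
def tl(o,P):
    q=o['tool_rot'];M=R.from_quat([q[1],q[2],q[3],q[0]]).as_matrix()
    return (M.T@(np.array(P)-o['eef_pos'])*100).round(2)
def st():
    o=bot.get_obs();q=o['tool_rot'];M=R.from_quat([q[1],q[2],q[3],q[0]]).as_matrix()
    print(round(o['t'],2),'pos',o['eef_pos'].round(4),'y',M[:,1].round(3),'z',M[:,2].round(3),'F',o['contact_force'].round(2),'w',round(o['gripper_width'],3),'q',o['q'].round(2));return o
E
python3 - <<'E'
from h import *
o=st();c=snap('wrist','w1.png');
for z in(0,.105):print(w2p(c,(.457,-.243,z),o))
print(tl(o,(.457,-.243,.15)))
E
```

```text
2.02 pos [ 0.4555 -0.2527  0.231 ] y [ 0.991 -0.136 -0.001] z [-0.001  0.    -1.   ] F [ 0.53 -1.03 -0.55] w 0.996 q [ 0.66  0.25 -0.32  1.9   0.09  1.01  0.16]
[316.65213664 162.50442786]
[316.47948792 182.86020616]
[0.98 0.03 8.1 ]
```

View pics/w1.png

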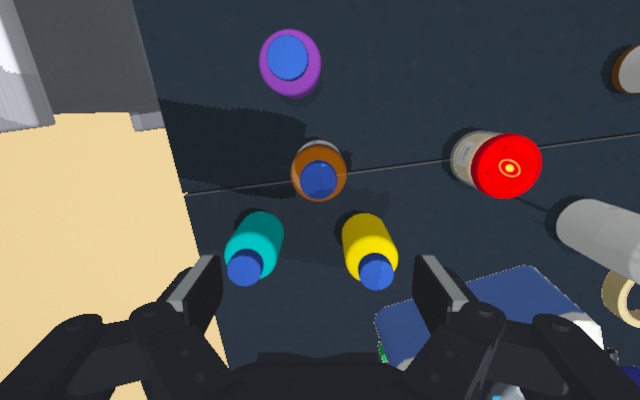

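The wrist view shows the amber cap at (319,180), against a predicted (316,183). Both jaw sides are clear of purple (288,60), turquoise (250,255) and yellow (372,250).

Run:
```python
from h import *
o=bot.get_obs();c=snap('wrist')
P=p2w(c,(319,180),.105,o);print(P);P=(P+np.array([.457,-.243,0])*1)/2
print(P,tl(o,[P[0],P[1],.041]))
```

```text
[ 0.45953998 -0.24086918  0.105     ]
[ 0.45826999 -0.24193459  0.0525    ] [ 1.1   0.14 19.  ]
```

Call:
{"name": "move_arm", "arguments": {
  "commands": "1 0.6 0.1 0 0 0 0; 1 0.5 0.1 1 0 0 0; 1 0 0 2 0 0 0; 1 0 0 2 0 0 0; 1 0 0 2 0 0 0; 1 0 0 2 0 0 0; 1 0 0 2 0 0 0; 1 0 0 2 0 0 0; 1 0 0 2 0 0 0; 1 0 0 2 0 0 0; 1 0 0 2 0 0 0; 1 0 0 0 0 0 0"
}}

```text
t: 3.12
eef_pos: [0.4569, -0.24, 0.0376]
tool_rot: [-0.003, 0.755, 0.656, -0.001]
contact_force: [-1.1, -0.2, -0.5]
gripper_width: 1.0
```

Call:
{"name": "move_arm", "arguments": {
  "commands": "0 0 0 0 0 0 0; 0 0 0 0 0 0 0; 0 0 0 0 0 0 0; 0 0 0 0 0 0 0; 0 0 0 0 0 0 0; 0 0 0 0 0 0 0; 0 0 0 0 0 0 0; 0 0 0 0 0 0 0; 0 0 0 0 0 0 0; 0 0 0 0 0 0 0",
  "force": 40
}}

```text
t: 3.95
eef_pos: [0.4601, -0.2424, 0.0427]
tool_rot: [0.001, 0.755, 0.656, 0.0]
contact_force: [-1.9, 1.2, 6.6]
gripper_width: 0.61
```

Run:
```python
from h import *
o=st();snap('wrist','w2.png')
print(tl(o,(.625,.062,.2)))
```

```text
3.95 pos [ 0.4601 -0.2424  0.0427] y [ 0.99  -0.14   0.002] z [ 0.002 -0.001 -1.   ] F [-1.9   1.23  6.61] w 0.61 q [ 0.58  0.51 -0.27  2.05  0.23  0.61  0.02]
[ 32.43  12.11 -15.73]
```

View pics/w2.png

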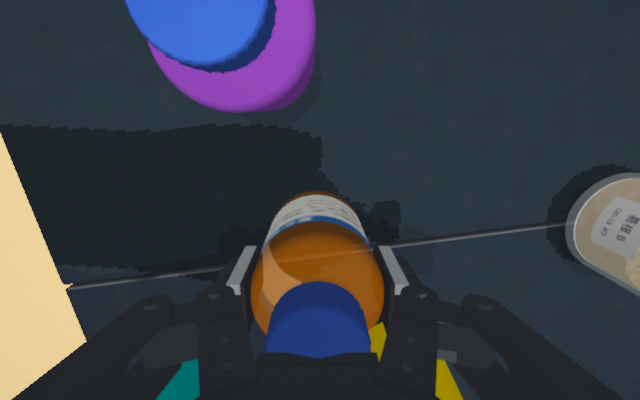

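The bottle is gripped at (318,290) with an opening of 0.61, as expected for 54 mm, and purple was not touched. Now I lift and carry.

Call:
{"name": "move_arm", "arguments": {
  "commands": "0 0 0 -0.5 0 0 0; 0 0 0 -1.2 0 0 0; 0 0 0 -2 0 0 0; 0 0 0 -2 0 0 0; 0 0 0 -2 0 0 0; 0 0 0 -2 0 0 0; 0 0 0 -2 0 0 0; 0 0 0 -2 0 0 0; 0 0 0 -2 0 0 0; 0 1 0.4 -0.5 0 0 0; 0 1.5 0.6 0 0 0 0"
}}

```text
t: 4.92
eef_pos: [0.4734, -0.2199, 0.2057]
tool_rot: [0.002, 0.756, 0.655, 0.001]
contact_force: [-0.2, 0.7, -0.9]
gripper_width: 0.613
```

Call:
{"name": "move_arm", "arguments": {
  "commands": "0 2.5 1 0 0 0 0; 0 2.5 1 0 0 0 0; 0 2.5 1 0 0 0 0; 0 2.5 1 0 0 0 0; 0 2.5 1 0 0 0 0; 0 2.5 1 0 0 0 0; 0 2.5 1 0 0 0 0; 0 2.5 1 0 0 0 0; 0 2.5 1 0 0 0 0; 0 2.5 1 0 0 0 0; 0 2.5 1 0 0 0 0; 0 1.5 0.5 0 0 0 0"
}}

```text
t: 5.92
eef_pos: [0.6276, 0.0569, 0.2032]
tool_rot: [-0.001, 0.754, 0.657, 0.001]
contact_force: [0.4, 0.2, -0.3]
gripper_width: 0.607
```

Run:
```python
from h import *
o=st();snap('scene','s2.png',(230,130,400,250),4)
snap('wrist','w3.png')
print(tl(o,(.63,.06,.047)))
```

```text
5.92 pos [0.6276 0.0569 0.2032] y [ 0.991 -0.136 -0.   ] z [ 0.     0.002 -1.   ] F [ 0.42  0.19 -0.34] w 0.607 q [ 0.13  0.46 -0.43  1.67  0.21  1.05 -0.5 ]
[ 0.31  0.2  15.62]
```

View pics/w3.png

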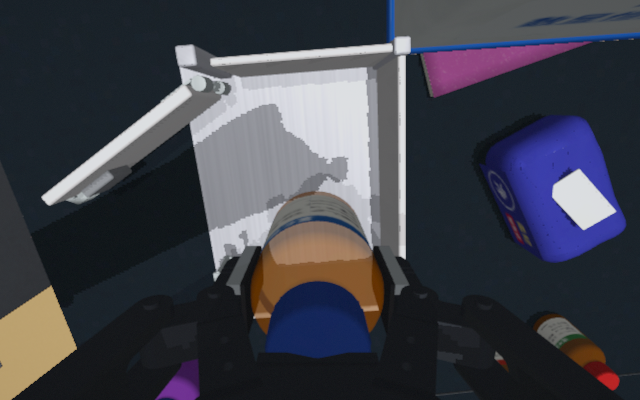

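The bottle hangs over the bay. The bay's back-left corner is at (402,45), the hinge post at (187,55) and the hinge pin at about (199,83). I check the fit with these.

Run:
```python
from h import *
o=bot.get_obs();c=snap('wrist')
def W(p,q):
    cc,s=np.cos(p[2]),np.sin(p[2]);return [p[0]+cc*q[0]-s*q[1],p[1]+s*q[0]+cc*q[1],q[2]]
p=(.6268,.0643,-.064)
print(w2p(c,W(p,(.073,.103,.095)),o),w2p(c,W(p,(-.08,.09,.089)),o),w2p(c,W(p,(.07,0,.092)),o))
for uv in((402,45),(199,83)): print(p2w(c,uv,.092,o), W(p,(.073,.103,.095)),W(p,(-.08,.09,.092)))
```

```text
[406.27139276  44.89126316] [199.60406809  80.94609074] [400.72692984 184.77222301]
[0.7040004  0.16316411 0.092     ] [np.float64(0.7062380478066036), np.float64(0.1624203167579261), 0.095] [np.float64(0.5527198527288094), np.float64(0.15923224836839545), 0.092]
[0.55292523 0.15753309 0.092     ] [np.float64(0.7062380478066036), np.float64(0.1624203167579261), 0.095] [np.float64(0.5527198527288094), np.float64(0.15923224836839545), 0.092]
```

The fit agrees within 2 mm. I lower, with slow last steps.

Call:
{"name": "move_arm", "arguments": {
  "commands": "0 0.3 0.2 1 0 0 0; 0 0 0 2 0 0 0; 0 0 0 2 0 0 0; 0 0 0 2 0 0 0; 0 0 0 2 0 0 0; 0 0 0 2 0 0 0; 0 0 0 1.5 0 0 0; 0 0 0 1 0 0 0; 0 0 0 0.7 0 0 0; 0 0 0 0.5 0 0 0; 0 0 0 0.3 0 0 0; 0 0 0 0 0 0 0"
}}

```text
t: 7.07
eef_pos: [0.6294, 0.0548, 0.0532]
tool_rot: [0.0, 0.755, 0.656, -0.0]
contact_force: [-0.2, -0.9, -1.9]
gripper_width: 0.609
```

Call:
{"name": "move_arm", "arguments": {
  "commands": "0 0 0 0.15 0 0 0; 0 0 0 0.15 0 0 0; 0 0 0 0.15 0 0 0; 0 0 0 0 0 0 0; 0 0 0 0 0 0 0"
}}

```text
t: 7.48
eef_pos: [0.6295, 0.0551, 0.0489]
tool_rot: [0.0, 0.755, 0.656, 0.0]
contact_force: [0.7, 0.1, -0.7]
gripper_width: 0.61
```

Call:
{"name": "move_arm", "arguments": {
  "commands": "0 0 0 0.1 0 0 0; 0 0 0 0.1 0 0 0; 0 0 0 0 0 0 0; 0 0 0 0 0 0 0"
}}

```text
t: 7.82
eef_pos: [0.6295, 0.0551, 0.0468]
tool_rot: [0.0, 0.755, 0.656, 0.0]
contact_force: [-0.5, -1.3, -0.5]
gripper_width: 0.608
```

Call:
{"name": "move_arm", "arguments": {
  "commands": "0 0 0 0.1 0 0 0; 0 0 0 0 0 0 0; 0 0 0 0 0 0 0"
}}

```text
t: 8.07
eef_pos: [0.6295, 0.0552, 0.0467]
tool_rot: [0.0, 0.755, 0.656, 0.0]
contact_force: [-2.5, -0.2, 6.6]
gripper_width: 0.605
```

Contact is felt at 6.6 N. I release and rise.

Call:
{"name": "move_arm", "arguments": {
  "commands": "0.66 0 0 0 0 0 0; 0.7 0 0 0 0 0 0; 0.75 0 0 0 0 0 0; 0.8 0 0 0 0 0 0; 0.8 0 0 0 0 0 0; 0.8 0 0 -0.5 0 0 0; 0.8 0 0 -1 0 0 0; 0.8 0 0 -2 0 0 0; 0.8 0 0 -3 0 0 0; 0.8 0 0 -3.5 0 0 0; 0.8 0 0 -3.5 0 0 0; 0.8 0 0 -3.5 0 0 0"
}}

```text
t: 9.07
eef_pos: [0.6292, 0.0552, 0.2185]
tool_rot: [0.0, 0.755, 0.656, 0.0]
contact_force: [0.7, -0.5, -0.0]
gripper_width: 0.801
```

Run:
```python
from h import *
o=st();snap('wrist','w4.png')
c=snap('scene')
p=(.6268,.0643,-.064)
def W(p,q):
    cc,s=np.cos(p[2]),np.sin(p[2]);return np.array([p[0]+cc*q[0]-s*q[1],p[1]+s*q[0]+cc*q[1],q[2]])
H=W(p,(-.08,.09,.049))
for th in(1.06,.9,.6,.3,.15,0,-.09):
    d=W((0,0,p[2]),(-np.sin(th),-np.cos(th),0));n=W((0,0,p[2]),(-np.cos(th),np.sin(th),0))
    print(th,'plate',(H+.13*d+.006*n).round(4),'n',n.round(3),'at100',(H+.1*d+.005*n).round(4))
```

```text
9.07 pos [0.6292 0.0552 0.2185] y [ 0.99  -0.139  0.001] z [ 0.001  0.    -1.   ] F [ 0.66 -0.5  -0.03] w 0.801 q [ 0.13  0.45 -0.43  1.66  0.21  1.08 -0.5 ]
1.06 plate [0.4329 0.1085 0.049 ] n [-0.432  0.902  0.   ] at100 [0.4604 0.1205 0.049 ]
0.9 plate [0.4425 0.09   0.049 ] n [-0.57   0.821  0.   ] at100 [0.4677 0.1063 0.049 ]
0.6 plate [0.4679 0.0606 0.049 ] n [-0.788  0.616  0.   ] at100 [0.4872 0.0836 0.049 ]
0.3 plate [0.5008 0.0399 0.049 ] n [-0.934  0.356  0.   ] at100 [0.5124 0.0676 0.049 ]
0.15 plate [0.5192 0.0335 0.049 ] n [-0.977  0.212  0.   ] at100 [0.5266 0.0626 0.049 ]
0 plate [0.5384 0.0299 0.049 ] n [-0.998  0.064  0.   ] at100 [0.5413 0.0598 0.049 ]
-0.09 plate [0.5501 0.0291 0.049 ] n [-1.    -0.026  0.   ] at100 [0.5503 0.0591 0.049 ]
```

View pics/w4.png

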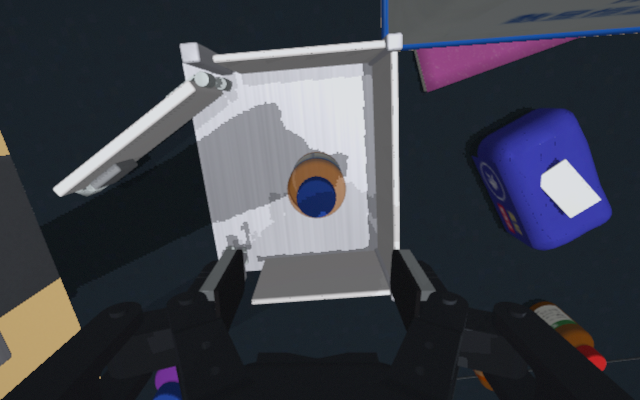

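The bottle stands upright at about (317,185) inside the bay, clear of the walls. The gate is still open, its free edge at (65,190). I shut the fingers and turn tool x to the push direction.

Call:
{"name": "move_arm", "arguments": {
  "commands": "0 0 0 0 0 0 7; 0 0 0 0 0 0 7; 0 0 0 0 0 0 7; 0 0 0 0 0 0 7; 0 0 0 0 0 0 7; 0 0 0 0 0 0 7; 0 0 0 0 0 0 7; 0 0 0 0 0 0 7; 0 0 0 0 0 0 7; 0 0 0 0 0 0 7; 0 0 0 0 0 0 7; 0 0 0 0 0 0 7",
  "force": 40
}}

```text
t: 10.17
eef_pos: [0.6293, 0.0553, 0.2163]
tool_rot: [-0.0, 1.0, -0.02, 0.0]
contact_force: [-0.1, 0.5, 0.0]
gripper_width: 0.001
```

```bash
cat >> h.py <<'E'
BP=(.6268,.0643,-.064)
def W(p,q):
    cc,s=np.cos(p[2]),np.sin(p[2]);return np.array([p[0]+cc*q[0]-s*q[1],p[1]+s*q[0]+cc*q[1],q[2]])
H=W(BP,(-.08,.09,.049))
def dn(th): return W((0,0,BP[2]),(-np.sin(th),-np.cos(th),0)),W((0,0,BP[2]),(-np.cos(th),np.sin(th),0))
def fp(th,L=.125,off=.018): d,n=dn(th);return H+L*d+off*n
E
python3 - <<'E'
from h import *
o=st();c=snap('wrist');d,n=dn(1.06)
S=H+.11*d+.055*n;print(S,tl(o,[S[0],S[1],.2185]))
q=o['tool_rot'];M=R.from_quat([q[1],q[2],q[3],q[0]]).as_matrix();print(M[:,0])
pts=[S]+[fp(t) for t in np.arange(1.06,-.11,-.1)]
for t,a,b in zip(np.arange(1.06,-.11,-.1),pts[:-1],pts[1:]): print(round(t,2),b.round(4),(M.T@(b-a)*100).round(2))
E
```

```text
10.17 pos [0.6293 0.0553 0.2163] y [-0.041 -0.999 -0.   ] z [ 0.  0. -1.] F [-0.07  0.52  0.02] w 0.001 q [-0.09  0.42 -0.12  1.67  0.06  1.05 -1.85]
[0.42975358 0.16130458 0.049     ] [-20.37  -9.78  -0.22]
[ 9.99165943e-01 -4.08319542e-02  4.11922623e-04]
1.06 [0.4322 0.1215 0.049 ] [ 0.41  3.97 -0.  ]
0.96 [0.4366 0.1096 0.049 ] [ 0.49  1.17 -0.  ]
0.86 [0.4421 0.0983 0.049 ] [ 0.6   1.11 -0.  ]
0.76 [0.4488 0.0875 0.049 ] [ 0.71  1.05 -0.  ]
0.66 [0.4564 0.0775 0.049 ] [ 0.81  0.97 -0.  ]
0.56 [0.4651 0.0683 0.049 ] [0.9  0.88 0.  ]
0.46 [0.4746 0.06   0.049 ] [0.98 0.79 0.  ]
0.36 [0.4849 0.0527 0.049 ] [1.06 0.69 0.  ]
0.26 [0.4959 0.0465 0.049 ] [1.12 0.58 0.  ]
0.16 [0.5074 0.0414 0.049 ] [1.17 0.46 0.  ]
0.06 [0.5194 0.0374 0.049 ] [1.21 0.34 0.  ]
-0.04 [0.5317 0.0347 0.049 ] [1.24 0.22 0.  ]
```

Call:
{"name": "move_arm", "arguments": {
  "commands": "0 -2.4 -1 0 0 0 0; 0 -3 -1.4 0 0 0 0; 0 -3 -1.4 0 0 0 0; 0 -3 -1.5 0 0 0 0; 0 -3 -1.5 0 0 0 0; 0 -3 -1.5 0 0 0 0; 0 -3 -1.5 0 0 0 0; 0 0 0 2 0 0 0; 0 0 0 2 0 0 0; 0 0 0 2 0 0 0; 0 0 0 2 0 0 0; 0 0 0 2 0 0 0"
}}

```text
t: 11.22
eef_pos: [0.4291, 0.1604, 0.1156]
tool_rot: [-0.0, 1.0, -0.016, 0.001]
contact_force: [0.2, 0.8, 0.0]
gripper_width: 0.001
```

Run:
```python
from h import *
o=st();c=snap('top','t2.png',(270,130,390,230),6)
```

```text
11.22 pos [0.4291 0.1604 0.1156] y [-0.032 -1.    -0.001] z [ 0.001  0.001 -1.   ] F [0.2  0.82 0.01] w 0.001 q [-0.3   0.3  -0.22  2.15  0.1   0.7  -2.19]
```

View pics/t2.png

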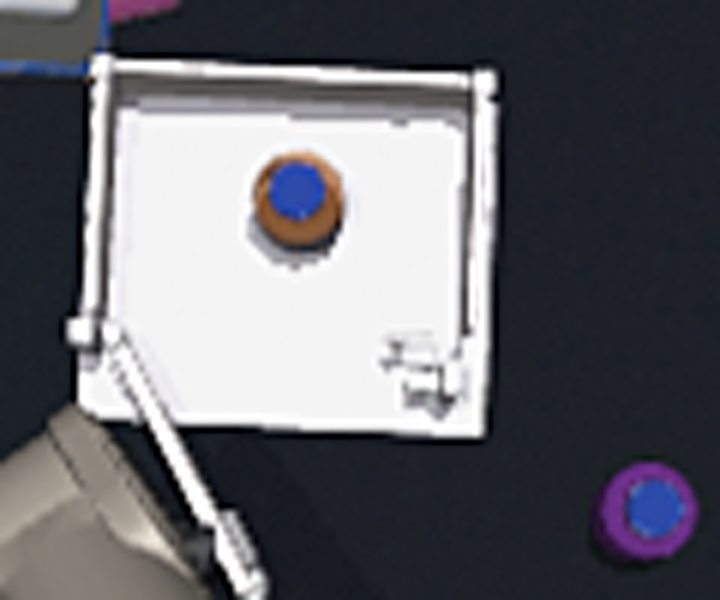

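The gate is still open about 1.06 rad, free edge at (250,590), and the bottle sits in the bay at (298,190). The tool is on the outer, left side of the gate. I go down and sweep.

Call:
{"name": "move_arm", "arguments": {
  "commands": "0 0 0 2 0 0 0; 0 0 0 2 0 0 0; 0 0 0 2 0 0 0; 0 0 0 1.5 0 0 0; 0 0.2 0.7 0 0 0 0; 0 0.1 0.7 0 0 0 0; 0 0 0 0 0 0 0"
}}

```text
t: 11.85
eef_pos: [0.4323, 0.1443, 0.0418]
tool_rot: [0.0, 1.0, -0.018, 0.0]
contact_force: [0.2, -0.8, 0.9]
gripper_width: -0.0
```

Call:
{"name": "move_arm", "arguments": {
  "commands": "0 0.05 0.4 0 0 0 0; 0 0.05 0.4 0 0 0 0; 0 0.05 0.4 0 0 0 0; 0 0.05 0.4 0 0 0 0; 0 0.05 0.4 0 0 0 0; 0 0 0.4 0 0 0 0; 0 0.15 0.4 0 0 0 0; 0 0.15 0.4 0 0 0 0; 0 0.2 0.4 0 0 0 0; 0 0.2 0.4 0 0 0 0; 0 0.2 0.4 0 0 0 0; 0 0.2 0.4 0 0 0 0"
}}

```text
t: 12.85
eef_pos: [0.4434, 0.0972, 0.0407]
tool_rot: [0.0, 1.0, -0.018, -0.0]
contact_force: [-0.2, 1.2, 0.2]
gripper_width: 0.002
```

Run:
```python
from h import *
o=st();c=snap('top','t3.png',(270,130,390,230),6)
```

```text
12.85 pos [0.4434 0.0972 0.0407] y [-0.035 -0.999  0.   ] z [-0. -0. -1.] F [-0.17  1.19  0.18] w 0.002 q [-0.19  0.43 -0.19  2.21  0.16  0.52 -2.11]
```

View pics/t3.png

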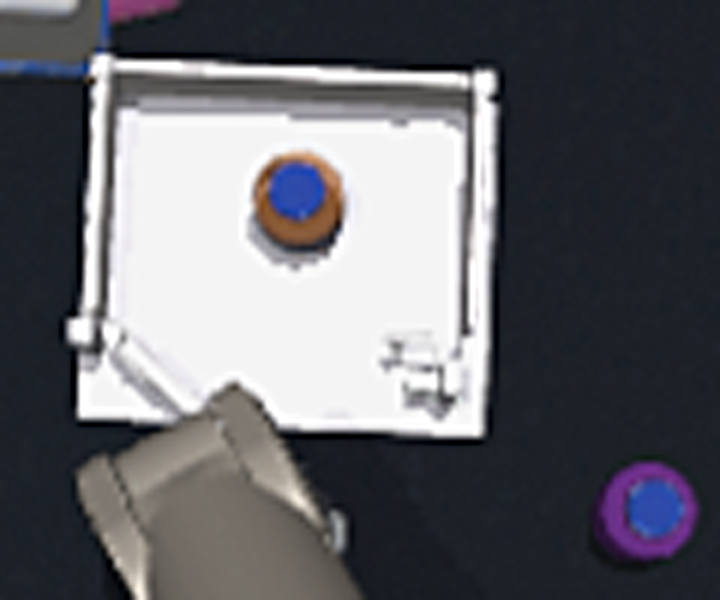

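The gate follows the finger, now at about 0.85 rad, and the force is small. I continue along the arc.

Call:
{"name": "move_arm", "arguments": {
  "commands": "0 0.23 0.35 0 0 0 0; 0 0.23 0.35 0 0 0 0; 0 0.24 0.35 0 0 0 0; 0 0.27 0.32 0 0 0 0; 0 0.27 0.32 0 0 0 0; 0 0.27 0.32 0 0 0 0; 0 0.3 0.3 0 0 0 0; 0 0.3 0.3 0 0 0 0; 0 0.3 0.28 0 0 0 0; 0 0.32 0.26 0 0 0 0; 0 0.33 0.26 0 0 0 0; 0 0.33 0.26 0 0 0 0"
}}

```text
t: 13.9
eef_pos: [0.4761, 0.0595, 0.0407]
tool_rot: [0.0, 1.0, -0.018, -0.0]
contact_force: [-0.7, 2.1, -0.0]
gripper_width: -0.002
```

Call:
{"name": "move_arm", "arguments": {
  "commands": "0 0.35 0.23 0 0 0 0; 0 0.35 0.23 0 0 0 0; 0 0.35 0.23 0 0 0 0; 0 0.28 0.15 0 0 0 0; 0 0.28 0.15 0 0 0 0; 0 0.28 0.14 0 0 0 0; 0 0.2 0.1 0 0 0 0; 0 0 0 0 0 0 0; 0 0 0 0 0 0 0"
}}

```text
t: 14.65
eef_pos: [0.4966, 0.0465, 0.0408]
tool_rot: [0.0, 1.0, -0.018, 0.0]
contact_force: [0.2, -0.1, 0.9]
gripper_width: 0.004
```

```bash
cat >> h.py <<'E'
def est(o):
    # gate angle if finger side (half 11mm) touches plate: solve n.(P-H)=off for square contact
    from scipy.optimize import brentq
    P=np.array(o['eef_pos']);P[2]=H[2]
    for off in(.018,.022): 
        th=brentq(lambda t:dn(t)[1]@(P-H)-off,-.4,1.2);print('th',round(th,3),'L',round(dn(th)[0]@(P-H),4))
E
python3 - <<'E'
from h import *
o=st();est(o)
E
```

```text
14.65 pos [0.4966 0.0465 0.0408] y [-0.035 -0.999  0.   ] z [ 0. -0. -1.] F [ 0.18 -0.09  0.89] w 0.004 q [-0.07  0.48 -0.18  2.11  0.16  0.57 -1.97]
th 0.254 L 0.1247
th 0.222 L 0.124
```

The gate is at about 0.25 rad. Now I press with millimetre steps, reading the force.

Call:
{"name": "move_arm", "arguments": {
  "commands": "0 0.12 0.1 0 0 0 0; 0 0.12 0.1 0 0 0 0; 0 0.12 0.1 0 0 0 0; 0 0.12 0.1 0 0 0 0; 0 0 0 0 0 0 0"
}}

```text
t: 15.07
eef_pos: [0.5008, 0.0423, 0.0407]
tool_rot: [0.0, 1.0, -0.018, -0.0]
contact_force: [-2.2, 0.2, 0.8]
gripper_width: -0.002
```

Call:
{"name": "move_arm", "arguments": {
  "commands": "0 0.1 0.03 0 0 0 0; 0 0.1 0.03 0 0 0 0; 0 0 0 0 0 0 0"
}}

```text
t: 15.32
eef_pos: [0.5026, 0.0417, 0.0406]
tool_rot: [0.0, 1.0, -0.018, -0.0]
contact_force: [-3.5, -0.8, 0.1]
gripper_width: -0.003
```

Call:
{"name": "move_arm", "arguments": {
  "commands": "0 0.1 0.03 0 0 0 0; 0 0.1 0.03 0 0 0 0; 0 0 0 0 0 0 0"
}}

```text
t: 15.57
eef_pos: [0.5048, 0.0411, 0.0407]
tool_rot: [0.0, 1.0, -0.018, -0.0]
contact_force: [-4.3, 1.2, -0.3]
gripper_width: 0.001
```

Call:
{"name": "move_arm", "arguments": {
  "commands": "0 0.1 0.03 0 0 0 0; 0 0.1 0.03 0 0 0 0; 0 0 0 0 0 0 0"
}}

```text
t: 15.82
eef_pos: [0.5069, 0.0406, 0.0407]
tool_rot: [-0.0, 1.0, -0.018, -0.0]
contact_force: [-5.4, 1.6, -0.8]
gripper_width: 0.0
```

Call:
{"name": "move_arm", "arguments": {
  "commands": "0 0.1 0.02 0 0 0 0; 0 0 0 0 0 0 0"
}}

```text
t: 15.98
eef_pos: [0.5079, 0.0404, 0.0407]
tool_rot: [-0.0, 1.0, -0.018, -0.0]
contact_force: [-3.5, 0.8, 1.1]
gripper_width: -0.002
```

Call:
{"name": "move_arm", "arguments": {
  "commands": "0 0.1 0.02 0 0 0 0; 0 0 0 0 0 0 0"
}}

```text
t: 16.15
eef_pos: [0.5088, 0.0401, 0.0407]
tool_rot: [-0.0, 1.0, -0.018, -0.0]
contact_force: [-4.5, 1.2, -0.7]
gripper_width: -0.001
```

Call:
{"name": "move_arm", "arguments": {
  "commands": "0 0.1 0.02 0 0 0 0; 0 0 0 0 0 0 0"
}}

```text
t: 16.32
eef_pos: [0.5097, 0.0399, 0.0407]
tool_rot: [-0.0, 1.0, -0.018, -0.0]
contact_force: [-4.2, 0.8, -0.9]
gripper_width: -0.004
```

The force has fallen off from its peak at x≈0.507, so the snap should come at about 0.510–0.513.

Call:
{"name": "move_arm", "arguments": {
  "commands": "0 0.06 0.01 0 0 0 0; 0 0 0 0 0 0 0"
}}

```text
t: 16.48
eef_pos: [0.5103, 0.0398, 0.0407]
tool_rot: [-0.0, 1.0, -0.017, -0.0]
contact_force: [-5.1, 2.0, -0.6]
gripper_width: 0.001
```

Call:
{"name": "move_arm", "arguments": {
  "commands": "0 0.06 0.01 0 0 0 0; 0 0 0 0 0 0 0"
}}

```text
t: 16.65
eef_pos: [0.5109, 0.0397, 0.0407]
tool_rot: [-0.0, 1.0, -0.018, -0.0]
contact_force: [-4.7, 1.1, -0.2]
gripper_width: 0.006
```

Call:
{"name": "move_arm", "arguments": {
  "commands": "0 0.06 0.01 0 0 0 0; 0 0 0 0 0 0 0"
}}

```text
t: 16.82
eef_pos: [0.5122, 0.0394, 0.0409]
tool_rot: [-0.0, 1.0, -0.018, 0.0]
contact_force: [-3.6, 0.7, 1.6]
gripper_width: 0.001
```

Call:
{"name": "move_arm", "arguments": {
  "commands": "0 0.06 0.01 0 0 0 0; 0 0 0 0 0 0 0"
}}

```text
t: 16.98
eef_pos: [0.5133, 0.0393, 0.0412]
tool_rot: [-0.0, 1.0, -0.018, 0.001]
contact_force: [-2.4, 0.6, 0.4]
gripper_width: -0.002
```

Call:
{"name": "move_arm", "arguments": {
  "commands": "0 0.06 0.01 0 0 0 0; 0 0 0 0 0 0 0"
}}

```text
t: 17.15
eef_pos: [0.5138, 0.0392, 0.0412]
tool_rot: [-0.0, 1.0, -0.018, 0.001]
contact_force: [-2.6, 0.7, 1.2]
gripper_width: -0.002
```

Call:
{"name": "move_arm", "arguments": {
  "commands": "0 0.06 0.01 0 0 0 0; 0 0 0 0 0 0 0"
}}

```text
t: 17.32
eef_pos: [0.5143, 0.0391, 0.0411]
tool_rot: [-0.0, 1.0, -0.018, 0.001]
contact_force: [-1.8, 1.4, 2.5]
gripper_width: -0.0
```

Call:
{"name": "move_arm", "arguments": {
  "commands": "0 0.06 0.01 0 0 0 0; 0 0 0 0 0 0 0"
}}

```text
t: 17.48
eef_pos: [0.5151, 0.039, 0.0411]
tool_rot: [-0.0, 1.0, -0.018, 0.001]
contact_force: [0.5, 0.4, 1.4]
gripper_width: -0.001
```

Call:
{"name": "move_arm", "arguments": {
  "commands": "0 0.06 0.01 0 0 0 0; 0 0 0 0 0 0 0"
}}

```text
t: 17.65
eef_pos: [0.5149, 0.0387, 0.0408]
tool_rot: [0.0, 1.0, -0.018, 0.0]
contact_force: [-1.1, -0.1, -0.9]
gripper_width: 0.0
```

Call:
{"name": "move_arm", "arguments": {
  "commands": "0 0.05 0.01 0 0 0 0; 0 0 0 0 0 0 0"
}}

```text
t: 17.82
eef_pos: [0.5151, 0.0387, 0.0407]
tool_rot: [0.0, 1.0, -0.018, -0.0]
contact_force: [-0.0, -0.9, -0.2]
gripper_width: -0.0
```

Call:
{"name": "move_arm", "arguments": {
  "commands": "0 0.05 0.01 0 0 0 0; 0 0 0 0 0 0 0"
}}

```text
t: 17.98
eef_pos: [0.5153, 0.0386, 0.0406]
tool_rot: [0.0, 1.0, -0.018, -0.0]
contact_force: [-2.6, -1.3, 0.9]
gripper_width: -0.002
```

The force has dropped to about the noise level, so it seems to have snapped. I back off slowly and look.

Call:
{"name": "move_arm", "arguments": {
  "commands": "0 -0.1 0 0 0 0 0; 0 -0.2 0 0 0 0 0; 0 -0.4 0 0 0 0 0; 0 -0.8 0 0 0 0 0; 0 -1 0 0 0 0 0; 0 -1.5 0 0 0 0 0; 0 -1.5 0 0 0 0 0; 0 0 0 0 0 0 0; 0 0 0 -2 0 0 0; 0 0 0 -3 0 0 0; 0 0 0 -3 0 0 0; 0 0 0 -3 0 0 0"
}}

```text
t: 18.98
eef_pos: [0.4602, 0.0406, 0.152]
tool_rot: [-0.0, 1.0, -0.017, -0.0]
contact_force: [0.8, -0.3, -0.1]
gripper_width: 0.003
```

Call:
{"name": "move_arm", "arguments": {
  "commands": "0 0 3 -2 0 0 0; 0 0 3 -2 0 0 0; 0 0 3 -2 0 0 0; 0 0 3 0 0 0 0; 0 0 3 0 0 0 0; 0 0 3 0 0 0 0; 0 0 0 0 0 0 0"
}}

```text
t: 19.57
eef_pos: [0.4533, -0.1456, 0.2111]
tool_rot: [0.001, 1.0, -0.022, 0.0]
contact_force: [0.1, -0.3, 0.9]
gripper_width: -0.003
```

Run:
```python
from h import *
o=st();c=snap('top');s=snap('scene')
f=lambda c,x0,y0,x1,y1,k:cv2.resize(c['img'][y0:y1,x0:x1,::-1],(400,400),interpolation=cv2.INTER_CUBIC)
cv2.imwrite('pics/end.png',np.hstack([f(c,270,130,370,230,4),f(s,255,140,355,240,4)]))
```

```text
19.57 pos [ 0.4533 -0.1456  0.2111] y [-0.043 -0.999  0.003] z [ 0.001 -0.003 -1.   ] F [ 0.09 -0.32  0.91] w -0.003 q [ 0.26  0.18 -0.09  2.03  0.02  0.93 -1.46]
```

View pics/end.png

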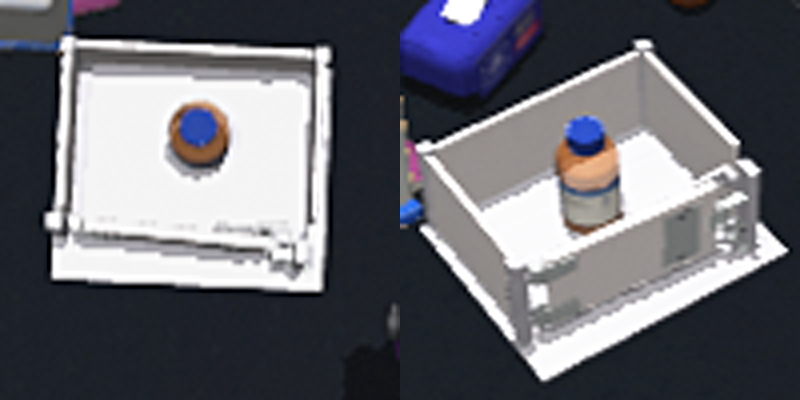

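The gate stays shut: the top view has its edge from (60,222) to (285,250), with the bottle upright at (198,130). I let a second pass, check that nothing has moved, then hand in.

Call:
{"name": "move_arm", "arguments": {
  "commands": "0 0 0 0 0 0 0; 0 0 0 0 0 0 0; 0 0 0 0 0 0 0; 0 0 0 0 0 0 0; 0 0 0 0 0 0 0; 0 0 0 0 0 0 0; 0 0 0 0 0 0 0; 0 0 0 0 0 0 0; 0 0 0 0 0 0 0; 0 0 0 0 0 0 0; 0 0 0 0 0 0 0; 0 0 0 0 0 0 0"
}}

```text
t: 20.67
eef_pos: [0.4544, -0.1393, 0.2108]
tool_rot: [-0.0, 1.0, -0.018, 0.0]
contact_force: [0.3, 1.2, 0.1]
gripper_width: -0.002
```

Run:
```python
from h import *
import pickle
a,b=pickle.load(open('c.pkl','rb'))
c=snap('top');s=snap('scene');e=cv2.imread('pics/end.png')
n=cv2.resize(c['img'][130:230,270:370,::-1],(400,400),interpolation=cv2.INTER_CUBIC)
print('bay change since last look',cv2.absdiff(n,e[:,:400])[:300].max())
for k,(x0,y0,x1,y1) in dict(jar=(395,145,425,175),beaker_tape=(195,140,235,225)).items(): print(k,cv2.absdiff(b['img'][y0:y1,x0:x1],c['img'][y0:y1,x0:x1]).mean())
st();bot.hand_in()
```

```text
bay change since last look 5
jar 0.8244444444444444
beaker_tape 0.7753921568627451
20.77 pos [ 0.4544 -0.1393  0.2108] y [-0.035 -0.999  0.   ] z [-0. -0. -1.] F [ 0.72 -0.67  0.19] w 0.0 q [ 0.25  0.18 -0.1   2.04  0.02  0.93 -1.46]
the job is handed in; nothing more can be done
```

The large amber bottle is standing upright in the bay, the gate is latched, and I handed the job in at about 20.8 s. `hand_in` gives no verdict.

- **Latching:** I swung the gate in and pressed in steps of about a millimetre or less. The force at the ends of the steps peaked at roughly 5–6 N, fell off, then dropped to the 1–3 N noise level, which I took as the snap. I stopped before any clear contact with the hard buffer.
- **Gate and bottle:** After I backed the fingers away, the gate stayed shut with no visible change in the top view over more than a second. The bottle stood upright in the middle of the bay.
- **Bystanders:** The jar, beaker and tape areas look the same in the top view as at the start.
- **Not measured:** I could not read the tongue position directly. That it has sprung out again is inferred from the force drop and from the gate staying shut.
- **Disagreement:** A dip at x ≈ 0.508 m looked like the fall-off but came too early. The real one began at about 0.511 m, with the snap near 0.515 m.

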